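# Press the barometer's bezel home and tap its glass

## Task

The brass bezel of the aneroid barometer on the turntable still stands proud of its case: with the fingertips, press its three ears fully home one after the other, first the one at the hanging ring, then on round clockwise as seen from above, keeping off the glass. When all three are home, give the glass a light tap to settle the needle, and leave the instrument clear. Press gently, and do not lift or shift the barometer or disturb the pieces around it.

Things in the scene. Friction and masses are not known exactly. Their poses are not given: they have to be found in the camera images.
- turntable: varnished elm turntable, locked, 400 mm across; origin under its centre on the slab, z up; its top is 40 mm above the origin
- barometer: round brass aneroid barometer, loose, lying on its back on the turntable, about 1 kg: case 120 mm across, 45 mm high plus 4 mm springy cork packing, a small lug under each bezel ear; a brass hanging ring (39 mm across) lies flat 18 mm up beyond twelve o'clock, reaching 109 mm from the axis. Origin: centre of its underside; +x to twelve o'clock, z up; any yaw
- bezel: brass bezel ring on top of the case, 127 mm outside and 94 mm inside diameter, 6 mm thick, with three ears. Origin: centre of its underside, 54 mm above the barometer's origin when proud and 49 mm when home
- ear1 (a point): top centre of a flat round brass ear (21 mm across, 6 mm thick, dark pin head in its middle) that stands out from the bezel, 64 mm from the barometer's axis, at twelve o'clock beside the hanging ring; its top is 60 mm above the barometer's underside when proud, 55 mm when home
- ear2 (a point): top centre of a flat round brass ear (21 mm across, 6 mm thick, dark pin head in its middle) that stands out from the bezel, 64 mm from the barometer's axis, at four o'clock (120 degrees clockwise from above from ear1); heights as ear1
- ear3 (a point): top centre of a flat round brass ear (21 mm across, 6 mm thick, dark pin head in its middle) that stands out from the bezel, 64 mm from the barometer's axis, at eight o'clock (240 degrees clockwise from above from ear1); heights as ear1
- ear1_pin (a joint): how far ear1 is down: 0 proud, about 0.053 rad home (5 mm lower; 0.0104 rad a mm); starts at 0 to 0.01; hardly moved by pressing the other ears. Slides stiffly under about 4 N, stays where left; then meets a firm stop that gives about 1 mm per 10 N and springs back
- ear2_pin (a joint): how far ear2 is down: 0 proud, about 0.053 rad home (5 mm lower; 0.0104 rad a mm); starts at 0 to 0.01; hardly moved by pressing the other ears. Slides stiffly under about 4 N, stays where left; then meets a firm stop that gives about 1 mm per 10 N and springs back
- ear3_pin (a joint): how far ear3 is down: 0 proud, about 0.053 rad home (5 mm lower; 0.0104 rad a mm); starts at 0 to 0.01; hardly moved by pressing the other ears. Slides stiffly under about 4 N, stays where left; then meets a firm stop that gives about 1 mm per 10 N and springs back
- glass: clear flat round glass, 94 mm across, 3 mm thick, inside the bezel, over a white ring dial with a dark needle; origin: centre of its underside. Its top lies 3 mm lower than the bezel's. It rests on springy packing and gives about 1 mm per 6 N
- glass_mid (a point): middle of the glass's upper face, 57 mm above the barometer's underside when the bezel is proud, 52 mm when home
- clinometer: brass ship's clinometer, loose, foot 36 x 110 mm, upright round plate, 95 mm high; origin: centre of its underside, z up
- dome_weight: squat nickel dome weight with a small knob, loose, 58 mm across, 46 mm high; origin: centre of its underside, z up
- prism_sight: black celluloid prism sight housing, loose, about 45 x 34 mm, 41 mm high; origin: centre of its underside, z up
- compass_box: shut walnut compass box with a sliding lid, loose, 78 x 78 mm, 34 mm high; origin: centre of its underside, z up

How it is judged:
By the outcome, as a careful person would: the job done as asked, in the order asked, and still so for the second after the job is handed in, with the robot touching nothing.
It also fails if it takes over 45 s, if anything falls off the work surface, if the arm or the gripper's body presses on something with over 40 N, if the wrist force passes 120 N, or if a joint passes its speed limit or range.

## Robot

A 6-joint arm with a two-finger parallel gripper is mounted at the origin on the work surface. World frame = base frame: x ahead of the robot, y to its left, z up, the work surface at z = 0. Lengths are in m, angles in rad, forces in N, time in s.
With the tool pointing down it reaches from about 0.275 to 1 m from the base axis. Payload 8.4 kg.
Tool frame: the origin (TCP) lies on the front face of the gripper's body, between the roots of the fingers; the fingertips stand 73 mm ahead of it and the grasp point (between the pads) lies 54 mm ahead of it; z points along the fingers, y is the line along which they close (so a half turn about z gives the same grasp; the last joint's range is limited). The gripper opens to 85 mm and grips with 20 to 120 N. Pads are 22 mm wide; open, the fingers measure 114 mm over their backs; the gripper's body (76 mm by 85 mm) begins 54 mm behind the grasp point. The pads swing forward as they close: fully open they stand 13 mm farther back than shut.
Start: joints at [1.338, 0.353, 1.633, -0, 1.155, -0.002], TCP at [0.143, 0.608, 0.304] pointing down, gripper open.
Joint ranges: [-2.63, 2.63], [-0.92, 2.1], [0.06, 2.66], [-1.3, 4.44], [0, 2.69], [-3.02, 3.02]. Speed limits (rad/s): [2.22, 2.22, 2.79, 3.14, 3.14, 3.14].

## Interface

Orientations are given as a unit quaternion [w, x, y, z].
In Python, from plant import monitor, cams, ticket gives the robot as it stands.
- The arm moves only by the tool move_arm, never from a script. Its argument "increments" is a list of rows, each a list of 3 entries, a list of its own where there are three numbers: the shift along the tool's x, y, z as a fraction of full scale, then the turn, a rotation vector about the tool's x, y, z as a fraction of full scale, then the closure, from 0 (fully open) to 1 (shut). A call has 1 to 5 rows; each row shifts and turns the commanded pose from where the row before left it, along the tool's axes as they then stand; what a row does not reach is not made up. Full scale, the value 1, is 0.025 m for a shift and 0.12 rad for a turn. A row lasts 1/12 s, in which the tool goes at most 41.7 mm and 7.16 degrees, less where a joint would pass 70% of its speed; a pose out of reach is approached as far as the arm can. A call with a number of a shift or a turn outside -1 to 1 is refused whole. A call with a gripper value outside its range is refused whole. The fingers move at their own pace and stop on an object; "force" is the grip in N (left out, the last holds). Time passes only in rows, so rows that do not move let the fingers close. It gives the time, the measured TCP pose, the force, the opening and the grip force at its end, in the units of the state.
- monitor.observe(): the state, without advancing time (a new reading comes with each control period).
- cams.capture(name): name is "scene" or "top"; returns a dict with "img" (384x512x3 uint8, blue, green, red), "camera_matrix" (3x3 intrinsics, pixels), "pose" (4x4, takes a point from camera to world coordinates). Camera axes: x right, y down, z forward; pixel columns grow to the right and rows downward; lengths in m; the calibration is good to about 2 mm. A picture is of the moment at which its call begins. There is no depth.
- ticket.sign_off(): hands the job in; it is judged then, once.
Trained networks look in a picture, given as the dict that the camera call returned (one of the last four; its "shot" number tells which), for a name from the list of things; names that differ only in an ending like _2 or _b are one class to them, and where a whole thing is asked for, a point or a joint stands for the part that bears it (a point fixed in the world has none). Each returns a list of dicts, best first, with "score" (0 to 1); they miss things now and then, are a little off and sometimes report something else, mostly with a low value. They report only what shows in the picture. A call takes as long as a camera call.
- cams.boxes_of(picture, label): "pixel" ([column, row] in pixels, amid what is visible of it).
- cams.regions_of(picture, label): "region" (384x512 bool, what is visible of it) and "pixel" ([column, row] in pixels, amid what is visible of it).
- cams.landmark_of(picture, label): "pixel" ([column, row] in pixels: a listed point, or the origin of a listed thing).
The state is a dict: "clock": time; "joint_positions": joint angles; "dq": joint speeds; "joint_torque": joint torques, N m; "position": TCP position; "eef_rot": TCP orientation; "wrist_force": force on the tool from outside, world axes, zero at the start; "torque": the same for the moment, N m; "gripper_width": finger opening in m; "grip_force": force on a finger pad.
Only numpy, scipy, OpenCV 4.12 (cv2) and the standard library are available. Lean on these libraries where they do the work, as an engineer would, in place of code of your own. Each camera call takes 0.05 s, during which the arm holds its last target. There are 200 camera calls.

## Working session

There is one attempt and no reset: what is moved stays moved. The work goes in short steps, Python scripts to look and compute and a tool call to move; the robot and the scene stay as the last step left them, time stands still between calls to the robot, and variables do not carry over. Pictures are saved under pics/ and viewed, at most 10 in all, crops included, and the job is handed in when it is done.

Besides the shell and the picture viewer there is one more tool, called after "Emit:" by a JSON object that holds its "name" and its "arguments". move_arm: Moves the arm, as the interface text tells. Its arguments: {"type":"object","properties":{"increments":{"type":"array"},"force":{"type":"number"}},"required":["increments"]}

```bash
mkdir -p pics; cat > h.py <<'E'
import numpy as np, cv2
from plant import monitor, cams, ticket
def ray(p,px):
    K=p["camera_matrix"];T=p["pose"]
    d=T[:3,:3]@np.linalg.inv(K)@[px[0],px[1],1.];return T[:3,3],d
def atz(p,px,z):
    o,d=ray(p,px);return o+d*(z-o[2])/d[2]
def proj(p,X):
    T=p["pose"];c=T[:3,:3].T@(np.asarray(X)-T[:3,3]);u=p["camera_matrix"]@c;return u[:2]/u[2]
def tri(ps,pxs):
    A=np.zeros((3,3));b=np.zeros(3)
    for p,px in zip(ps,pxs):
        o,d=ray(p,px);d=d/np.linalg.norm(d);M=np.eye(3)-np.outer(d,d);A+=M;b+=M@o
    return np.linalg.solve(A,b)
E
python3 - <<'E'
from h import *
np.set_printoptions(precision=4,suppress=True)
s=cams.capture("scene");t=cams.capture("top")
cv2.imwrite("pics/s.png",s["img"]);cv2.imwrite("pics/t.png",t["img"])
print(s["pose"],t["pose"])
for l in ["turntable","barometer","bezel","ear1","ear2","ear3","glass_mid","clinometer","dome_weight","prism_sight","compass_box"]:
    a=cams.landmark_of(s,l)[:2];b=cams.landmark_of(t,l)[:2]
    f=lambda r:[(np.round(x["pixel"],1).tolist(),round(float(x["score"]),2)) for x in r]
    print(l,f(a),f(b), tri([s,t],[a[0]["pixel"],b[0]["pixel"]]) if a and b else "")
o=monitor.observe();print(o)
E
```

```text
[[-0.025   0.8116 -0.5837  0.9676]
 [ 0.9997  0.025  -0.0081  0.0347]
 [ 0.008  -0.5837 -0.812   0.6366]
 [ 0.      0.      0.      1.    ]] [[-0.0293 -0.9971  0.0701  0.533 ]
 [-0.9995  0.0303  0.0135  0.0175]
 [-0.0156 -0.0697 -0.9974  0.757 ]
 [ 0.      0.      0.      1.    ]]
turntable [([209.6, 205.7], 0.89), ([193.7, 274.3], 0.25)] [([298.5, 206.8], 0.71)] [ 0.5523 -0.0486  0.0019]
barometer [([189.5, 179.4], 0.56)] [([315.4, 218.5], 0.96)] [ 0.5281 -0.0796  0.0505]
bezel [([187.1, 161.6], 0.84), ([267.9, 150.5], 0.43)] [([321.1, 222.2], 0.74)] [ 0.5214 -0.0817  0.0932]
ear1 [([216.1, 138.1], 0.91), ([154.7, 151.3], 0.63)] [([311.3, 187.1], 0.79), ([295.3, 250.5], 0.74)] [ 0.5752 -0.0354  0.2152]
ear2 [([216.1, 138.1], 0.91), ([154.7, 151.3], 0.63)] [([311.3, 187.1], 0.79), ([295.3, 250.5], 0.74)] [ 0.5752 -0.0354  0.2152]
ear3 [([216.1, 138.1], 0.91), ([154.7, 151.3], 0.63)] [([311.3, 187.1], 0.79), ([295.3, 250.5], 0.74)] [ 0.5752 -0.0354  0.2152]
glass_mid [([186.1, 161.9], 0.83)] [([320.6, 225.5], 0.78), ([299.9, 131.2], 0.22)] [ 0.5154 -0.0835  0.085 ]
clinometer [([196.4
[... 224 characters left out ...]
51.1], 0.58)] [([243.2, 260.8], 0.85), ([294.5, 249.3], 0.57)] [0.4516 0.0624 0.0461]
compass_box [([260.1, 246.9], 0.88), ([268.5, 150.6], 0.68)] [([248.8, 154.1], 0.68)] [0.6573 0.0473 0.0421]
{'clock': 1.2, 'joint_positions': array([ 1.3376,  0.353 ,  1.6334,  0.    ,  1.1552, -0.0024]), 'dq': array([-0.0004, -0.001 ,  0.0018,  0.0005,  0.0024,  0.0025]), 'joint_torque': array([ -0.0014, -60.5175, -34.2436,  -0.    ,   0.0011,  -0.    ]), 'position': array([0.143 , 0.6084, 0.3039]), 'eef_rot': array([-0.    ,  0.1152,  0.9933,  0.    ]), 'wrist_force': array([-1.2297,  0.0479, -0.0313]), 'torque': array([ 0.0397, -0.0191, -0.0057]), 'grip_force': 0.0, 'gripper_width': 0.08504750270760945}
```

View images.

```bash
python3 - <<'E'
import cv2,numpy as np
s=cv2.imread("pics/s.png");t=cv2.imread("pics/t.png")
a=cv2.resize(s[100:250,110:260],(600,600),interpolation=cv2.INTER_CUBIC)
cv2.imwrite("pics/s4.png",a)
a=cv2.resize(t[150:300,240:390],(600,600),interpolation=cv2.INTER_CUBIC)
cv2.imwrite("pics/t4.png",a)
E
```

```text
(no output)
```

View pics/s.png

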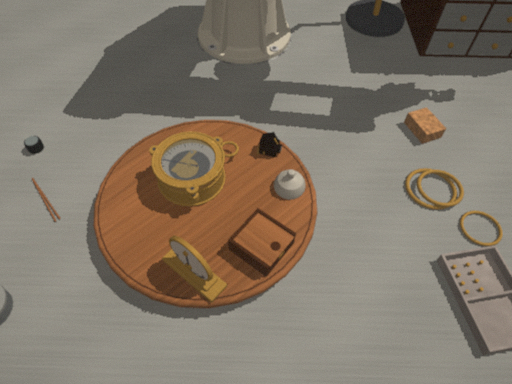

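View pics/t4.png

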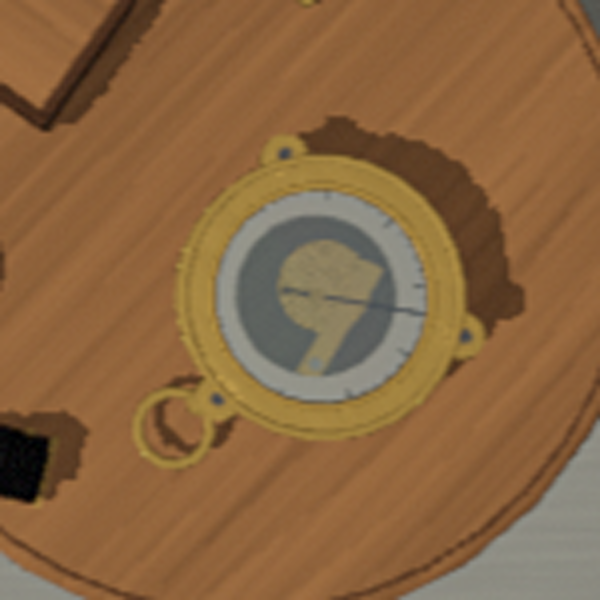

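View pics/s4.png

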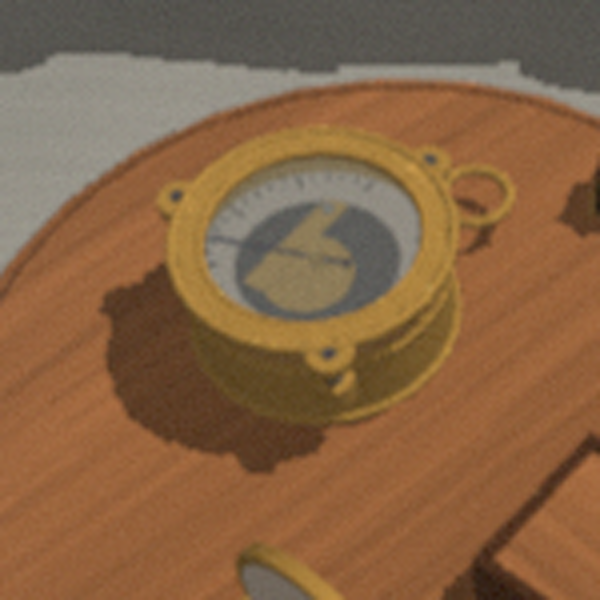

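```bash
cat > fit.py <<'E'
from h import *
from scipy.optimize import least_squares
def refine(p,px,r=3):
    g=cv2.cvtColor(p["img"],cv2.COLOR_BGR2GRAY).astype(float);x0,y0=np.round(px).astype(int)
    w=g[y0-r:y0+r+1,x0-r:x0+r+1];m=np.clip(np.percentile(w,50)-w,0,None)
    m[m<0.5*m.max()]=0;yy,xx=np.mgrid[y0-r:y0+r+1,x0-r:x0+r+1]
    return np.array([(m*xx).sum(),(m*yy).sum()])/m.sum()
def ears(q,h=.0995,r=.064):
    return [np.array([q[0]+r*np.cos(q[2]-k*2*np.pi/3),q[1]+r*np.sin(q[2]-k*2*np.pi/3),h]) for k in range(3)]
def fit(obs,q0,h):
    f=lambda q:np.concatenate([proj(p,E)-px for p,pxs in obs for E,px in zip(ears(q,h),pxs)])
    return least_squares(f,q0)
E
python3 - <<'E'
from fit import *
np.set_printoptions(precision=4,suppress=True)
s=cams.capture("scene");t=cams.capture("top")
S=[refine(s,x) for x in [(217.6,139.4),(191.4,188.1),(153.6,148.6)]]
T=[refine(t,x) for x in [(293.6,249.6),(310.9,188.1),(356.1,233.6)]]
print(np.round(S,1).tolist(),np.round(T,1).tolist())
for a,b in zip(S,T):print("tri",tri([s,t],[a,b]))
for obs in ([(s,S)],[(t,T)],[(s,S),(t,T)]):
    r=fit(obs,[.52,-.08,2.4],.0995);print(r.x,np.abs(r.fun).max())
q=r.x
s0=monitor.observe();P=s0["position"]
tx=np.array([2*.1152**2-1,2*.1152*.9933]);ty=np.array([2*.1152*.9933,2*.9933**2-1])
for e in ears(q,.1,.067)+[np.r_[q[:2],.092]]:
    d=e[:2]-P[:2];print(e,"tool dxy",tx@d,ty@d,"dz",P[2]-.073-e[2])
print("toolx yaw",np.degrees(np.arctan2(tx[1],tx[0])),"ear yaw",np.degrees(q[2]),s0["clock"],s0["wrist_force"])
E
```

```text
[[217.2, 139.4], [191.7, 187.9], [153.7, 148.5]] [[294.0, 249.5], [310.7, 188.1], [355.9, 233.6]]
tri [ 0.4751 -0.0314  0.1016]
tri [ 0.5826 -0.0655  0.1003]
tri [ 0.4997 -0.1415  0.101 ]
[ 0.5182 -0.0792  2.3126] 0.711523386259131
[ 0.5191 -0.0803  2.3147] 0.6473326309231595
[ 0.5187 -0.0797  2.3139] 0.9952193975608168
[ 0.4734 -0.0304  0.1   ] tool dxy -0.4678186459935942 -0.546109893024661 dz 0.13088680603351413
[ 0.5841 -0.0651  0.1   ] tool dxy -0.5835551761512389 -0.5545890660881885 dz 0.13088680603351413
[ 0.4986 -0.1436  0.1   ] tool dxy -0.5183386721640858 -0.6505641320122476 dz 0.13088680603351413
[ 0.5187 -0.0797  0.092 ] tool dxy -0.5232374981029729 -0.5837543637083656 dz 0.13888680603351414
toolx yaw 166.77022206121907 ear yaw 132.57718663905325 1.3 [ 0.2656 -0.2491  0.266 ]
```

Emit:
{"name": "move_arm", "arguments": {"increments": [[[-0.85, -0.99, 0], [0, 0, 0], 1], [[-0.85, -0.99, 0], [0, 0, 0], 1], [[-0.85, -0.99, 0], [0, 0, 0], 1], [[-0.85, -0.99, 0], [0, 0, 0], 1], [[-0.85, -0.99, 0], [0, 0, 0], 1]], "force": 40}}

```text
clock: 1.72
position: [0.2185, 0.4623, 0.3039]
eef_rot: [0.0, 0.115, 0.993, 0.0]
wrist_force: [1.3, -0.6, 0.4]
gripper_width: 0.0255
grip_force: 0.0
```

Emit:
{"name": "move_arm", "arguments": {"increments": [[[-0.85, -0.99, 0], [0, 0, 0], 1], [[-0.85, -0.99, 0], [0, 0, 0], 1], [[-0.85, -0.99, 0], [0, 0, 0], 1], [[-0.85, -0.99, 0], [0, 0, 0], 1], [[-0.85, -0.99, 0], [0, 0, 0], 1]]}}

```text
clock: 2.13
position: [0.2936, 0.3175, 0.3041]
eef_rot: [0.0, 0.115, 0.993, 0.0]
wrist_force: [0.2, 0.4, -0.3]
gripper_width: -0.0001
grip_force: 0.0
```

Emit:
{"name": "move_arm", "arguments": {"increments": [[[-0.85, -0.99, 0], [0, 0, 0], 1], [[-0.85, -0.99, 0], [0, 0, 0], 1], [[-0.85, -0.99, 0], [0, 0, 0], 1], [[-0.85, -0.99, 0], [0, 0, 0], 1], [[-0.85, -0.99, 0], [0, 0, 0], 1]]}}

```text
clock: 2.55
position: [0.3688, 0.1726, 0.3042]
eef_rot: [0.0, 0.115, 0.993, 0.0]
wrist_force: [0.8, 0.2, -0.4]
gripper_width: 0.0
grip_force: 0.0
```

Emit:
{"name": "move_arm", "arguments": {"increments": [[[-0.85, -0.99, 0], [0, 0, 0], 1], [[-0.85, -0.99, 0], [0, 0, 0], 1], [[-0.85, -0.99, 0], [0, 0, 0], 1], [[-0.85, -0.99, 0], [0, 0, 0], 1], [[0, 0, 0], [0, 0, 0], 1]]}}

```text
clock: 2.97
position: [0.4307, 0.0545, 0.3043]
eef_rot: [0.001, 0.117, 0.993, -0.001]
wrist_force: [-0.4, 0.1, 0.2]
gripper_width: 0.0
grip_force: 0.0
```

Emit:
{"name": "move_arm", "arguments": {"increments": [[[-0.61, -0.73, 0.5], [0, 0, 0], 1], [[-0.61, -0.73, 0.5], [0, 0, 0], 1], [[-0.61, -0.73, 0.5], [0, 0, 0], 1], [[-0.61, -0.73, 0.5], [0, 0, 0], 1], [[0, 0, 0], [0, 0, 0], 1]]}}

```text
clock: 3.38
position: [0.4718, -0.029, 0.2521]
eef_rot: [-0.001, 0.116, 0.993, -0.0]
wrist_force: [-0.3, -0.0, -0.4]
gripper_width: -0.0003
grip_force: 0.0
```

Emit:
{"name": "move_arm", "arguments": {"increments": [[[0, 0, 0.8], [0, 0, 0], 1], [[0, 0, 0.8], [0, 0, 0], 1], [[0, 0, 0.8], [0, 0, 0], 1], [[0, 0, 0], [0, 0, 0], 1], [[0, 0, 0], [0, 0, 0], 1]]}}

```text
clock: 3.8
position: [0.4705, -0.0262, 0.1937]
eef_rot: [-0.001, 0.115, 0.993, -0.0]
wrist_force: [-0.2, 0.5, 0.1]
gripper_width: -0.0001
grip_force: 0.0
```

```bash
python3 - <<'E'
from h import *
s=cams.capture("scene")
cv2.imwrite("pics/s5.png",cv2.resize(s["img"][80:230,120:270],(600,600),interpolation=cv2.INTER_CUBIC))
o=monitor.observe();print(o["position"],o["eef_rot"],o["wrist_force"],o["clock"])
E
```

```text
[ 0.47125751 -0.02632653  0.19450629] [-6.11047224e-05  1.14998048e-01  9.93365715e-01  4.10863888e-05] [ 0.04417349 -0.45286814  0.94519178] 3.85
```

View pics/s5.png

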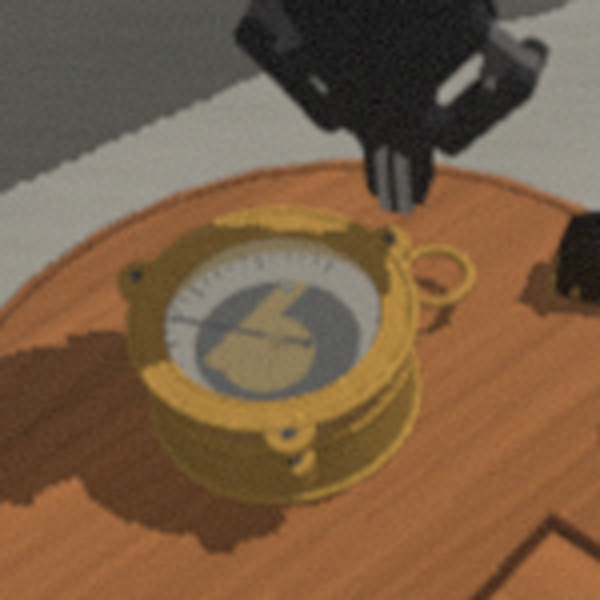

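Emit:
{"name": "move_arm", "arguments": {"increments": [[[-0.18, -0.12, 0.25], [0, 0, 0], 1], [[0, 0, 0.25], [0, 0, 0], 1], [[0, 0, 0.1], [0, 0, 0], 1], [[0, 0, 0], [0, 0, 0], 1], [[0, 0, 0], [0, 0, 0], 1]]}}

```text
clock: 4.27
position: [0.4747, -0.0307, 0.1788]
eef_rot: [-0.0, 0.115, 0.993, -0.0]
wrist_force: [-0.6, 0.2, -0.0]
gripper_width: -0.0003
grip_force: 0.0
```

Emit:
{"name": "move_arm", "arguments": {"increments": [[[0, 0, 0.08], [0, 0, 0], 1], [[0, 0, 0.08], [0, 0, 0], 1], [[0, 0, 0], [0, 0, 0], 1]]}}

```text
clock: 4.52
position: [0.4747, -0.0307, 0.1746]
eef_rot: [-0.0, 0.115, 0.993, -0.0]
wrist_force: [-0.3, 0.5, 0.3]
gripper_width: 0.0002
grip_force: 0.0
```

Emit:
{"name": "move_arm", "arguments": {"increments": [[[0, 0, 0.04], [0, 0, 0], 1], [[0, 0, 0.04], [0, 0, 0], 1], [[0, 0, 0.04], [0, 0, 0], 1], [[0, 0, 0], [0, 0, 0], 1]]}}

```text
clock: 4.85
position: [0.4749, -0.0306, 0.1719]
eef_rot: [0.0, 0.115, 0.993, 0.0]
wrist_force: [0.3, 0.0, 2.9]
gripper_width: -0.0002
grip_force: 1.2
```

Emit:
{"name": "move_arm", "arguments": {"increments": [[[0, 0, 0.04], [0, 0, 0], 1], [[0, 0, 0.04], [0, 0, 0], 1], [[0, 0, 0], [0, 0, 0], 1]]}}

```text
clock: 5.1
position: [0.4748, -0.0307, 0.1698]
eef_rot: [0.0, 0.115, 0.993, 0.0]
wrist_force: [-1.1, 0.6, 2.6]
gripper_width: 0.0001
grip_force: 1.6
```

Contact; sliding at about 3–4 N. Continue.

Emit:
{"name": "move_arm", "arguments": {"increments": [[[0, 0, 0.04], [0, 0, 0], 1], [[0, 0, 0.02], [0, 0, 0], 1], [[0, 0, 0], [0, 0, 0], 1]]}}

```text
clock: 5.35
position: [0.4748, -0.0307, 0.1683]
eef_rot: [-0.0, 0.115, 0.993, 0.0]
wrist_force: [-1.1, 0.6, 3.9]
gripper_width: -0.0
grip_force: 1.6
```

Emit:
{"name": "move_arm", "arguments": {"increments": [[[0, 0, 0.02], [0, 0, 0], 1], [[0, 0, 0], [0, 0, 0], 1]]}}

```text
clock: 5.52
position: [0.4748, -0.0307, 0.1678]
eef_rot: [-0.0, 0.115, 0.993, 0.0]
wrist_force: [-0.7, 0.8, 2.8]
gripper_width: -0.0004
grip_force: 1.7
```

Emit:
{"name": "move_arm", "arguments": {"increments": [[[0, 0, 0.03], [0, 0, 0], 1], [[0, 0, 0], [0, 0, 0], 1]]}}

```text
clock: 5.68
position: [0.4748, -0.0307, 0.1671]
eef_rot: [-0.0, 0.115, 0.993, 0.0]
wrist_force: [-1.8, 1.3, 5.8]
gripper_width: 0.0001
grip_force: 2.7
```

Emit:
{"name": "move_arm", "arguments": {"increments": [[[0, 0, 0.02], [0, 0, 0], 1], [[0, 0, 0], [0, 0, 0], 1]]}}

```text
clock: 5.85
position: [0.4749, -0.0306, 0.1668]
eef_rot: [0.0, 0.115, 0.993, 0.0]
wrist_force: [-2.5, 1.6, 7.4]
gripper_width: -0.0
grip_force: 3.8
```

Emit:
{"name": "move_arm", "arguments": {"increments": [[[0, 0, 0.02], [0, 0, 0], 1], [[0, 0, 0], [0, 0, 0], 1]]}}

```text
clock: 6.02
position: [0.4749, -0.0306, 0.1664]
eef_rot: [0.0, 0.115, 0.993, 0.0]
wrist_force: [-3.4, 1.0, 9.8]
gripper_width: -0.0001
grip_force: 4.6
```

Emit:
{"name": "move_arm", "arguments": {"increments": [[[0, 0, 0.01], [0, 0, 0], 1], [[0, 0, 0], [0, 0, 0], 1]]}}

```text
clock: 6.18
position: [0.4749, -0.0306, 0.1663]
eef_rot: [0.0, 0.115, 0.993, 0.0]
wrist_force: [-2.4, 0.8, 10.8]
gripper_width: -0.0002
grip_force: 5.4
```

Emit:
{"name": "move_arm", "arguments": {"increments": [[[0, 0, -0.3], [0, 0, 0], 1], [[0, 0, -0.6], [0, 0, 0], 1], [[0, 0, 0], [0, 0, 0], 1]]}}

```text
clock: 6.43
position: [0.4759, -0.0309, 0.1902]
eef_rot: [0.001, 0.115, 0.993, -0.0]
wrist_force: [1.2, -0.5, 0.8]
gripper_width: 0.0
grip_force: 0.0
```

Emit:
{"name": "move_arm", "arguments": {"increments": [[[-0.905, -0.07, 0], [0, 0, 0], 1], [[-0.905, -0.07, 0], [0, 0, 0], 1], [[-0.905, -0.07, 0], [0, 0, 0], 1], [[-0.905, -0.07, 0], [0, 0, 0], 1], [[-0.905, -0.07, 0], [0, 0, 0], 1]]}}

```text
clock: 6.85
position: [0.5839, -0.0655, 0.1879]
eef_rot: [0.0, 0.115, 0.993, -0.0]
wrist_force: [-0.1, -0.4, 0.9]
gripper_width: 0.0002
grip_force: 0.0
```

Emit:
{"name": "move_arm", "arguments": {"increments": [[[0, 0, 0.1], [0, 0, 0], 1], [[0, 0, 0], [0, 0, 0], 1], [[0, 0, 0], [0, 0, 0], 1]]}}

```text
clock: 7.1
position: [0.5818, -0.0649, 0.185]
eef_rot: [-0.001, 0.115, 0.993, -0.0]
wrist_force: [0.2, 0.1, 0.2]
gripper_width: -0.0002
grip_force: 0.0
```

```bash
python3 - <<'E'
from fit import *
s=cams.capture("scene");t=cams.capture("top")
cv2.imwrite("pics/s6.png",np.hstack([cv2.resize(p["img"][y:y+110,x:x+110],(400,400),interpolation=cv2.INTER_CUBIC) for p,x,y in ((s,130,110),(t,270,170))]))
print(refine(s,(217.2,140.5)),refine(s,(153.7,148.5)),refine(t,(355.9,233.6)))
o=monitor.observe();print(o["position"],o["wrist_force"],o["clock"])
E
```

```text
[216.9921875 141.6640625] [152.88405797 148.72463768] [355.78134111 233.90379009]
[ 0.58181965 -0.06480265  0.18550167] [-0.21415102  0.17834037 -0.16100372] 7.2
```

View pics/s6.png

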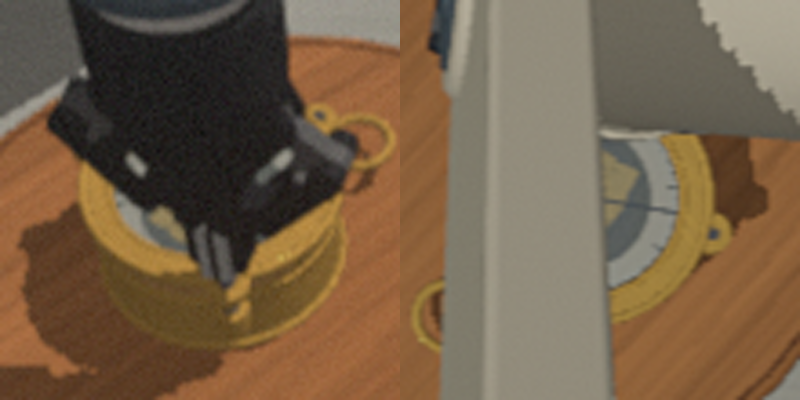

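Emit:
{"name": "move_arm", "arguments": {"increments": [[[0, 0, 0.2], [0, 0, 0], 1], [[0, 0, 0.18], [0, 0, 0], 1], [[0, 0, 0.06], [0, 0, 0], 1], [[0, 0, 0], [0, 0, 0], 1]]}}

```text
clock: 7.53
position: [0.5824, -0.0649, 0.1743]
eef_rot: [-0.001, 0.115, 0.993, 0.0]
wrist_force: [-1.0, -0.7, 0.2]
gripper_width: 0.0001
grip_force: 0.0
```

Emit:
{"name": "move_arm", "arguments": {"increments": [[[0, 0, 0.04], [0, 0, 0], 1], [[0, 0, 0.04], [0, 0, 0], 1], [[0, 0, 0.04], [0, 0, 0], 1], [[0, 0, 0], [0, 0, 0], 1]]}}

```text
clock: 7.87
position: [0.5831, -0.0651, 0.1719]
eef_rot: [0.0, 0.115, 0.993, 0.0]
wrist_force: [-0.4, 0.1, 1.0]
gripper_width: -0.0002
grip_force: 0.7
```

Emit:
{"name": "move_arm", "arguments": {"increments": [[[0, 0, 0.04], [0, 0, 0], 1], [[0, 0, 0.02], [0, 0, 0], 1], [[0, 0, 0], [0, 0, 0], 1]]}}

```text
clock: 8.12
position: [0.5831, -0.0651, 0.1706]
eef_rot: [0.0, 0.115, 0.993, -0.0]
wrist_force: [-1.0, -0.1, 2.5]
gripper_width: -0.0
grip_force: 1.5
```

Emit:
{"name": "move_arm", "arguments": {"increments": [[[0, 0, 0.04], [0, 0, 0], 1], [[0, 0, 0.04], [0, 0, 0], 1], [[0, 0, 0], [0, 0, 0], 1]]}}

```text
clock: 8.37
position: [0.5832, -0.0651, 0.1684]
eef_rot: [0.0, 0.115, 0.993, -0.0]
wrist_force: [-0.0, 0.5, 2.4]
gripper_width: -0.0001
grip_force: 1.5
```

Emit:
{"name": "move_arm", "arguments": {"increments": [[[0, 0, 0.04], [0, 0, 0], 1], [[0, 0, 0.02], [0, 0, 0], 1], [[0, 0, 0], [0, 0, 0], 1]]}}

```text
clock: 8.62
position: [0.5833, -0.0651, 0.1671]
eef_rot: [0.0, 0.115, 0.993, -0.0]
wrist_force: [-0.1, -0.5, 5.6]
gripper_width: 0.0001
grip_force: 2.7
```

Emit:
{"name": "move_arm", "arguments": {"increments": [[[0, 0, 0.02], [0, 0, 0], 1], [[0, 0, 0], [0, 0, 0], 1]]}}

```text
clock: 8.78
position: [0.5833, -0.0651, 0.1668]
eef_rot: [0.0, 0.115, 0.993, -0.0]
wrist_force: [1.2, -0.6, 7.4]
gripper_width: -0.0003
grip_force: 3.6
```

Emit:
{"name": "move_arm", "arguments": {"increments": [[[0, 0, 0.03], [0, 0, 0], 1], [[0, 0, 0], [0, 0, 0], 1]]}}

```text
clock: 8.95
position: [0.5834, -0.0652, 0.1663]
eef_rot: [0.0, 0.115, 0.993, -0.0]
wrist_force: [-1.6, -0.5, 9.8]
gripper_width: 0.0001
grip_force: 5.0
```

Emit:
{"name": "move_arm", "arguments": {"increments": [[[0, 0, -0.3], [0, 0, 0], 1], [[0, 0, -0.6], [0, 0, 0], 1], [[0, 0, 0], [0, 0, 0], 1]]}}

```text
clock: 9.2
position: [0.5837, -0.0651, 0.1899]
eef_rot: [0.001, 0.115, 0.993, 0.0]
wrist_force: [-0.2, -0.0, 0.8]
gripper_width: -0.0002
grip_force: 0.0
```

Emit:
{"name": "move_arm", "arguments": {"increments": [[[0.64, -0.95, 0], [0, 0, 0], 1], [[0.64, -0.95, 0], [0, 0, 0], 1], [[0.64, -0.95, 0], [0, 0, 0], 1], [[0.64, -0.95, 0], [0, 0, 0], 1], [[0, 0, 0], [0, 0, 0], 1]]}}

```text
clock: 9.62
position: [0.4948, -0.1447, 0.1871]
eef_rot: [-0.002, 0.116, 0.993, -0.0]
wrist_force: [-0.6, -0.2, 0.2]
gripper_width: 0.0001
grip_force: 0.0
```

Emit:
{"name": "move_arm", "arguments": {"increments": [[[0, 0, 0.1], [0, 0, 0], 1], [[0, 0, 0], [0, 0, 0], 1], [[0, 0, 0], [0, 0, 0], 1]]}}

```text
clock: 9.87
position: [0.4995, -0.1425, 0.1853]
eef_rot: [0.0, 0.115, 0.993, 0.0]
wrist_force: [0.1, 0.0, 0.2]
gripper_width: 0.0001
grip_force: 0.0
```

Emit:
{"name": "move_arm", "arguments": {"increments": [[[0, 0, 0.2], [0, 0, 0], 1], [[0, 0, 0.18], [0, 0, 0], 1], [[0, 0, 0.06], [0, 0, 0], 1], [[0, 0, 0], [0, 0, 0], 1]]}}

```text
clock: 10.2
position: [0.4987, -0.1425, 0.1738]
eef_rot: [-0.001, 0.115, 0.993, 0.0]
wrist_force: [0.6, -0.1, -0.8]
gripper_width: 0.0002
grip_force: 0.0
```

Emit:
{"name": "move_arm", "arguments": {"increments": [[[0, 0, 0.04], [0, 0, 0], 1], [[0, 0, 0.04], [0, 0, 0], 1], [[0, 0, 0.04], [0, 0, 0], 1], [[0, 0, 0], [0, 0, 0], 1]]}}

```text
clock: 10.53
position: [0.4991, -0.143, 0.1717]
eef_rot: [0.0, 0.115, 0.993, -0.0]
wrist_force: [-0.4, 0.4, 0.6]
gripper_width: 0.0002
grip_force: 0.8
```

Emit:
{"name": "move_arm", "arguments": {"increments": [[[0, 0, 0.04], [0, 0, 0], 1], [[0, 0, 0.04], [0, 0, 0], 1], [[0, 0, 0], [0, 0, 0], 1]]}}

```text
clock: 10.78
position: [0.499, -0.143, 0.1697]
eef_rot: [0.0, 0.115, 0.993, -0.0]
wrist_force: [-0.5, -0.6, 3.5]
gripper_width: -0.0002
grip_force: 1.4
```

Emit:
{"name": "move_arm", "arguments": {"increments": [[[0, 0, 0.04], [0, 0, 0], 1], [[0, 0, 0.02], [0, 0, 0], 1], [[0, 0, 0], [0, 0, 0], 1]]}}

```text
clock: 11.03
position: [0.499, -0.1431, 0.1681]
eef_rot: [0.0, 0.115, 0.993, -0.0]
wrist_force: [0.4, -2.2, 2.9]
gripper_width: 0.0
grip_force: 1.5
```

Emit:
{"name": "move_arm", "arguments": {"increments": [[[0, 0, 0.03], [0, 0, 0], 1], [[0, 0, 0.02], [0, 0, 0], 1], [[0, 0, 0], [0, 0, 0], 1]]}}

```text
clock: 11.28
position: [0.499, -0.1431, 0.1669]
eef_rot: [0.0, 0.115, 0.993, -0.0]
wrist_force: [-1.7, -2.7, 5.1]
gripper_width: -0.0001
grip_force: 2.4
```

Emit:
{"name": "move_arm", "arguments": {"increments": [[[0, 0, 0.02], [0, 0, 0], 1], [[0, 0, 0], [0, 0, 0], 1]]}}

```text
clock: 11.45
position: [0.4991, -0.1431, 0.1666]
eef_rot: [0.0, 0.115, 0.993, -0.0]
wrist_force: [-0.9, -2.0, 6.9]
gripper_width: -0.0002
grip_force: 3.2
```

Emit:
{"name": "move_arm", "arguments": {"increments": [[[0, 0, 0.03], [0, 0, 0], 1], [[0, 0, 0], [0, 0, 0], 1]]}}

```text
clock: 11.62
position: [0.4991, -0.1431, 0.166]
eef_rot: [0.0, 0.115, 0.993, -0.0]
wrist_force: [-1.7, -2.5, 8.9]
gripper_width: 0.0
grip_force: 4.3
```

Emit:
{"name": "move_arm", "arguments": {"increments": [[[0, 0, -0.3], [0, 0, 0], 1], [[0, 0, -0.8], [0, 0, 0], 1], [[0, 0, -0.8], [0, 0, 0], 1], [[0, -0.9, -0.8], [0, 0, 0], 1], [[0, -0.9, -0.8], [0, 0, 0], 1]]}}

```text
clock: 12.03
position: [0.4884, -0.1862, 0.254]
eef_rot: [-0.0, 0.114, 0.993, 0.0]
wrist_force: [0.4, -0.5, -0.7]
gripper_width: -0.0001
grip_force: 0.0
```

Emit:
{"name": "move_arm", "arguments": {"increments": [[[0, -1, 0], [0, 0, 0], 1], [[0, -1, 0], [0, 0, 0], 1], [[0, -1, 0], [0, 0, 0], 1], [[0, -1, 0], [0, 0, 0], 1], [[0, 0, 0], [0, 0, 0], 1]]}}

```text
clock: 12.45
position: [0.465, -0.287, 0.2533]
eef_rot: [0.0, 0.116, 0.993, -0.0]
wrist_force: [-0.5, 1.0, -0.3]
gripper_width: 0.0002
grip_force: 0.0
```

```bash
python3 - <<'E'
from fit import *
np.set_printoptions(precision=4,suppress=True)
s=cams.capture("scene");t=cams.capture("top")
cv2.imwrite("pics/s7.png",np.hstack([cv2.resize(p["img"][y:y+110,x:x+110],(400,400),interpolation=cv2.INTER_CUBIC) for p,x,y in ((s,130,110),(t,270,160))]))
S=[refine(s,proj(s,e)) for e in ears([.5187,-.0797,2.3139],.0945)];T=[refine(t,proj(t,e)) for e in ears([.5187,-.0797,2.3139],.0945)]
print(np.round(S,1).tolist(),np.round(T,1).tolist())
for a,b in zip(S,T):print("tri",tri([s,t],[a,b]))
r=fit([(s,S),(t,T)],[.5187,-.0797,2.3139],.0945);print(r.x,r.fun)
o=monitor.observe();print(o["position"],o["wrist_force"],o["clock"])
E
```

```text
[[217.2, 141.4], [191.9, 189.4], [154.0, 150.5]] [[293.6, 249.2], [310.8, 188.2], [355.1, 233.7]]
tri [ 0.4752 -0.0315  0.0964]
tri [ 0.5827 -0.0659  0.0959]
tri [ 0.4993 -0.1418  0.0952]
[ 0.5187 -0.0799  2.3113] [-0.9003  0.8076 -0.4445 -0.2635  0.4236  0.2584  0.244  -0.27   -0.363
  0.9267 -0.7814  0.004 ]
[ 0.4653 -0.2843  0.253 ] [-1.002  -0.214  -0.9548] 12.55
```

View pics/s7.png

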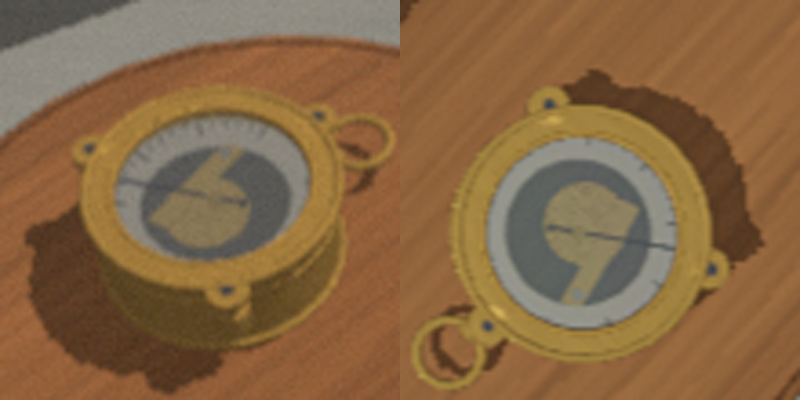

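Emit:
{"name": "move_arm", "arguments": {"increments": [[[-0.02, 0.94, 0], [0, 0, 0], 1], [[-0.02, 0.94, 0], [0, 0, 0], 1], [[-0.02, 0.94, 0], [0, 0, 0], 1], [[-0.02, 0.94, 0], [0, 0, 0], 1], [[-0.02, 0.94, 0], [0, 0, 0], 1]]}}

```text
clock: 12.97
position: [0.4951, -0.1678, 0.2531]
eef_rot: [-0.0, 0.115, 0.993, 0.0]
wrist_force: [-0.8, -0.1, 0.2]
gripper_width: -0.0001
grip_force: 0.0
```

Emit:
{"name": "move_arm", "arguments": {"increments": [[[-0.02, 0.94, 0.4], [0, 0, 0], 1], [[-0.02, 0.94, 0.4], [0, 0, 0], 1], [[-0.02, 0.94, 0.4], [0, 0, 0], 1], [[-0.02, 0.94, 0.4], [0, 0, 0], 1], [[0, 0, 0.4], [0, 0, 0], 1]]}}

```text
clock: 13.38
position: [0.5189, -0.075, 0.2027]
eef_rot: [-0.0, 0.114, 0.994, 0.001]
wrist_force: [0.2, 0.0, 0.1]
gripper_width: -0.0002
grip_force: 0.0
```

Emit:
{"name": "move_arm", "arguments": {"increments": [[[0, 0, 0.4], [0, 0, 0], 1], [[0, 0, 0.2], [0, 0, 0], 1], [[0, 0, 0], [0, 0, 0], 1], [[0, 0, 0], [0, 0, 0], 1]]}}

```text
clock: 13.72
position: [0.5182, -0.0797, 0.188]
eef_rot: [-0.0, 0.116, 0.993, 0.0]
wrist_force: [-0.0, -0.3, 0.1]
gripper_width: 0.0002
grip_force: 0.0
```

Emit:
{"name": "move_arm", "arguments": {"increments": [[[0, 0, 0.4], [0, 0, 0], 1], [[0, 0, 0.3], [0, 0, 0], 1], [[0, 0, 0.1], [0, 0, 0], 1], [[0, 0, 0], [0, 0, 0], 1], [[0, 0, 0], [0, 0, 0], 1]]}}

```text
clock: 14.13
position: [0.5184, -0.0793, 0.1679]
eef_rot: [-0.0, 0.115, 0.993, 0.0]
wrist_force: [-0.3, -0.1, -0.3]
gripper_width: 0.0003
grip_force: 0.0
```

Emit:
{"name": "move_arm", "arguments": {"increments": [[[0, 0, 0.06], [0, 0, 0], 1], [[0, 0, 0.04], [0, 0, 0], 1], [[0, 0, 0], [0, 0, 0], 1]]}}

```text
clock: 14.38
position: [0.5185, -0.0792, 0.1656]
eef_rot: [0.0, 0.115, 0.993, -0.0]
wrist_force: [-0.1, -0.2, 0.4]
gripper_width: -0.0002
grip_force: 0.0
```

Emit:
{"name": "move_arm", "arguments": {"increments": [[[0, 0, 0.04], [0, 0, 0], 1], [[0, 0, 0.02], [0, 0, 0], 1]]}}

```text
clock: 14.55
position: [0.5186, -0.0792, 0.1642]
eef_rot: [0.0, 0.115, 0.993, -0.0]
wrist_force: [0.1, -0.0, 0.5]
gripper_width: -0.0002
grip_force: 0.0
```

Emit:
{"name": "move_arm", "arguments": {"increments": [[[0, 0, 0.04], [0, 0, 0], 1]]}}

```text
clock: 14.63
position: [0.5186, -0.0792, 0.1633]
eef_rot: [0.0, 0.115, 0.993, -0.0]
wrist_force: [-0.8, 0.6, 4.9]
gripper_width: -0.0001
grip_force: 2.3
```

Clear tap at about 5 N; lift off and withdraw.

Emit:
{"name": "move_arm", "arguments": {"increments": [[[0, 0, -0.3], [0, 0, 0], 1], [[0, 0, -0.8], [0, 0, 0], 1], [[0, 0, -0.8], [0, 0, 0], 1], [[0, 0, -0.8], [0, 0, 0], 1], [[0, -0.9, -0.8], [0, 0, 0], 1]]}}

```text
clock: 15.05
position: [0.5138, -0.0993, 0.2521]
eef_rot: [0.0, 0.114, 0.993, 0.001]
wrist_force: [0.7, 0.2, 0.2]
gripper_width: 0.0001
grip_force: 0.0
```

Emit:
{"name": "move_arm", "arguments": {"increments": [[[0, -1, 0], [0, 0, 0], 1], [[0, -1, 0], [0, 0, 0], 1], [[0, -1, 0], [0, 0, 0], 1], [[0, -1, 0], [0, 0, 0], 1], [[0, -1, 0], [0, 0, 0], 1]]}}

```text
clock: 15.47
position: [0.4843, -0.2239, 0.2513]
eef_rot: [0.0, 0.115, 0.993, -0.0]
wrist_force: [-0.1, 0.2, 0.3]
gripper_width: -0.0002
grip_force: 0.0
```

Emit:
{"name": "move_arm", "arguments": {"increments": [[[0, -1, 0], [0, 0, 0], 1], [[0, -1, 0], [0, 0, 0], 1], [[0, 0, 0], [0, 0, 0], 1], [[0, 0, 0], [0, 0, 0], 1]]}}

```text
clock: 15.8
position: [0.473, -0.2723, 0.251]
eef_rot: [0.0, 0.116, 0.993, 0.0]
wrist_force: [-0.1, 0.6, -0.7]
gripper_width: -0.0003
grip_force: 0.0
```

```bash
python3 - <<'E'
from fit import *
np.set_printoptions(precision=4,suppress=True)
s=cams.capture("scene");t=cams.capture("top")
cv2.imwrite("pics/s8.png",s["img"])
q=[.5187,-.0797,2.3139]
S=[refine(s,proj(s,e)) for e in ears(q,.0945)];T=[refine(t,proj(t,e)) for e in ears(q,.0945)]
for a,b in zip(S,T):print("tri",tri([s,t],[a,b]))
print(fit([(s,S),(t,T)],q,.0945).x,monitor.observe()["clock"])
E
```

```text
tri [ 0.4751 -0.0314  0.0963]
tri [ 0.5827 -0.0659  0.0959]
tri [ 0.4991 -0.142   0.0949]
[ 0.5187 -0.0799  2.3105] 15.9
```

View pics/s8.png

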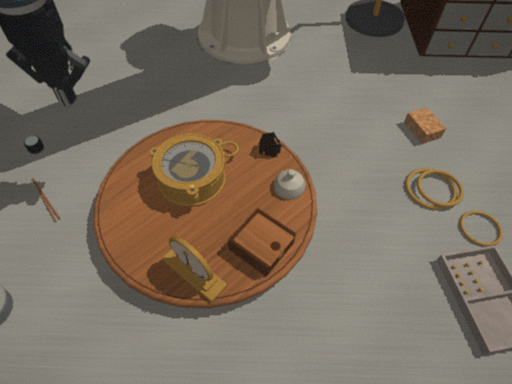

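The picture shows the barometer (190,165) unmoved, its neighbours in place, and the arm clear at (60,80).

```bash
python3 -c "
from plant import ticket;print(ticket.sign_off())"
```

```text
the job is handed in; nothing more can be done
None
```

The job is handed in: I pressed all three ears down to their stops, in order from the hanging ring clockwise (about 9–11 N each). I then tapped the glass once at about 5 N and withdrew the arm. The final pictures show the ears about 5 mm lower, with the barometer and the pieces around it where they were.

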